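# Match the slip lids to the sample jars

### The arm

A 6-joint arm with a two-finger parallel gripper is mounted at the origin on a cart in front of the work surface, level with it; the furniture and walls round the work are solid. World frame = base frame: x ahead of the robot, y to its left, z up, the work surface at z = 0. Lengths are in m, angles in degrees, forces in N, time in s.
With the tool pointing down it reaches from about 0.4 to 0.825 m from the base axis. Payload 7 kg.
Tool frame: the origin (TCP) lies between the finger pads; the fingertips stand 19 mm ahead of it and the grasp point (between the pads) is the TCP; z points along the fingers, y is the line along which they close (so a half turn about z gives the same grasp; the last joint's range is limited). The gripper opens to 88 mm and grips with 3 to 60 N. Pads are 19 mm wide; open, the fingers measure 130 mm over their backs; the gripper's body (78 mm by 193 mm) begins 47 mm behind the grasp point.
Start: joints at [90.762, 20.546, 0.682, 0, -70.136, -16.507], TCP at [0.183, 0.65, 0.246] pointing down, gripper open.
Joint ranges: [-176.03, 176.03], [-82.01, 121.73], [-58.28, 71.71], [-173.87, 95.51], [-174.79, -0.11], [-173.66, 173.66]. Speed limits (degrees/s): [136.94, 136.94, 172.46, 180, 180, 180].

### API

Orientations are given as [roll, pitch, yaw] about the fixed x, y, z axes, in that order (R = Rz(yaw) Ry(pitch) Rx(roll)).
In Python, from plant import r gives the robot as it stands. The module is installed in compiled form; this text tells all that it offers.
- The arm moves only by the shell command python3 -m pendant 'ROWS' [OPENING] [FORCE]. ROWS is JSON, a list of rows, each a list of 6 numbers: the shift along the tool's x, y, z in mm, then the turn, a rotation vector about the tool's x, y, z in rad. In form: [[tx, ty, tz, wx, wy, wz], ...]. A call has 1 to 20 rows; each row is the pose to reach, as a shift and turn from the pose commanded when the call began, along the tool's axes at that moment; what a row does not reach only later rows make up. A row lasts 1/8 s, in which the tool goes at most 62.5 mm and 10.7 degrees, less where a joint would pass 70% of its speed; a pose out of reach is approached as far as the arm can. A call with a gripper value outside its range is refused whole. OPENING is the finger opening in mm, from 0 to 87.6, set as the call begins (- or left out, the last holds). The fingers move at their own pace and stop on an object; FORCE is the grip in N (left out, the last holds). Time passes only in rows, so rows that repeat a pose let the fingers close. It gives the time, the measured TCP pose, the force, the opening and the grip force at its end, in the units of the state.
- r.get_state(): the state, without advancing time (a new reading comes with each control period).
- r.capture(name): name is "side" or "top" or "wrist"; returns the picture (420x560x3 uint8, red, green, blue); there is no depth.
- r.camera_params(name): a dict with "mtx" (3x3 intrinsics, pixels), "rvec" (rotation vector, rad) and "tvec" (3), from world to camera coordinates, as OpenCV has them; the wrist camera has in their place "mount" (4x4, takes a point from camera to tool coordinates, whose origin is the TCP and whose axes are the flange's). Camera axes: x right, y down, z forward; pixel columns grow to the right and rows downward; lengths in m; the calibration is good to about 2 mm. A picture is of the moment at which its call begins: read the wrist's pose just before it. camera_params takes no time and is no camera call.
- r.close_job(): hands the job in; it is judged then, once.
The state is a dict: "time_s": time; "joints": joint angles; "qd": joint speeds; "joint_torque": joint torques, N m; "tcp_pos": TCP position; "eef_rot": TCP orientation; "contact_force": force on the tool from outside, world axes, zero at the start; "moment": the same for the moment, N m; "gripper_width": finger opening in m; "gripper_force": force on a finger pad.
Only numpy, scipy, OpenCV 4.12 (cv2) and the standard library are available. Lean on these libraries where they do the work, as an engineer would, in place of code of your own. Each camera call takes 0.05 s, during which the arm holds its last target. There are 200 camera calls.

### The job

Close the two open amber jars with the two white knob lids, giving each jar the lid that fits its neck: the lids and necks differ a little in width. Both lids must sit fully down and level on their own jars, and the jars must stay standing about where they are.

Things in the scene. Friction and masses are not known exactly. Their poses are not given: they have to be found in the camera images.
- jar_wide: the wider-necked of two open amber jars with a paper band: round body 70 mm across and 52 mm high, then a plain grey ground neck 44 mm across whose top is 68 mm above the jar's foot (the last 5 mm taper in by 3.5 mm all round as a lead-in). Stands upright on the worktop, 0.4 kg, loose. Origin: centre of its foot; z up along its axis
- jar_narrow: the narrower-necked of two open amber jars with a paper band: round body 70 mm across and 52 mm high, then a plain grey ground neck 36 mm across whose top is 68 mm above the jar's foot (the last 5 mm taper in by 3.5 mm all round as a lead-in). Stands upright on the worktop, 0.4 kg, loose. Origin: centre of its foot; z up along its axis
- lid_wide: the wider of two white round slip-over lids, 57 mm across, 20 mm high, lying rim down; 4 mm wall, bore 49 mm across and 16 mm deep, open below, loose on the 44 mm neck (no thread). On top, in the middle, a round knob 18 mm across and 32 mm high (top 52 mm above the rim). 35 g. Origin: centre of the rim's underside; z up. Fully on, it rests on the neck's top, origin 52 mm above the jar's foot
- lid_narrow: the narrower of two white round slip-over lids, 49 mm across, 20 mm high, lying rim down; 4 mm wall, bore 41 mm across and 16 mm deep, open below, loose on the 36 mm neck (no thread). On top, in the middle, a round knob 18 mm across and 32 mm high (top 52 mm above the rim). 35 g. Origin: centre of the rim's underside; z up. Fully on, it rests on the neck's top, origin 52 mm above the jar's foot
Mind the look-alikes: they are no part of the job. What is shaped like the lid_narrow but green is not meant.

How it is judged (in metres and radians):
At the end, for the whole second after the job is handed in: Each lid is on the jar of its own width: within 12 mm of its axis, rim 44 to 58 mm above its foot (fully on is 52), within 0.17 rad of level; both jars upright, within 60 mm of where they started; all at rest and released (horizontal distance between lid_wide and jar_wide below 0.012 m and z of lid_wide in the frame of jar_wide between 0.044 and 0.058 m and angle between each of lid_wide, jar_wide, lid_narrow, jar_narrow's own z axis and vertical below 0.17 rad and distance of each of jar_wide, jar_narrow from where it was at the start of the episode below 0.06 m and linear speed of each of lid_wide, jar_wide, lid_narrow, jar_narrow below 0.02 m/s and contact force between the fingers and lid_wide below 0.1 N and horizontal distance between lid_narrow and jar_narrow below 0.012 m and z of lid_narrow in the frame of jar_narrow between 0.044 and 0.058 m and contact force between the fingers and lid_narrow below 0.1 N); the robot touches nothing.
It fails at once if a jar is knocked over (angle between any of jar_wide, jar_narrow's own z axis and vertical above 0.6 rad).
It also fails if it takes over 59 s, if anything falls off the work surface, if the arm or the gripper's body presses on something with over 40 N, if the wrist force passes 120 N, or if a joint passes its speed limit or range.

## Working session

There is one attempt and no reset: what is moved stays moved. The work goes in short steps, Python scripts to look and compute and a shell command to move; the robot and the scene stay as the last step left them, time stands still between calls to the robot, and variables do not carry over. Pictures are saved under pics/ and viewed, at most 10 in all, crops included, and the job is handed in when it is done.

```bash
mkdir -p pics; python3 - <<'E'
from plant import r
import cv2,numpy as np
s=r.get_state();print(s['time_s'],s['tcp_pos'],s['eef_rot'])
a=r.capture("top");b=r.capture("side")
cv2.imwrite('pics/top.png',a[:,:,::-1]);cv2.imwrite('pics/side.png',b[:,:,::-1])
for n in("top","side","wrist"):print(r.camera_params(n))
E
```

```text
0.0 [0.18306715 0.64922127 0.24460664] [ 1.79902081e+02 -9.38359234e-03 -1.57523047e+01]
{'mtx': array([[539.76021537,   0.        , 286.70403435],
       [  0.        , 539.76021537, 208.74263213],
       [  0.        ,   0.        ,   1.        ]]), 'rvec': array([ 2.17560348, -2.15992861,  0.07669934]), 'tvec': array([0.1646772 , 0.46693616, 0.89503836])}
{'mtx': array([[459.87576432,   0.        , 276.0423421 ],
       [  0.        , 459.87576432, 205.45969808],
       [  0.        ,   0.        ,   1.        ]]), 'rvec': array([ 1.87492518, -0.3885799 ,  0.30950835]), 'tvec': array([-0.36674838,  0.14298234,  0.55594852])}
{'mtx': array([[337.80510883,   0.        , 274.43927337],
       [  0.        , 337.80510883, 212.84531467],
       [  0.        ,   0.        ,   1.        ]]), 'mount': array([[ 8.97843426e-04, -9.60774949e-01, -2.77327770e-01,
         7.52445198e-02],
       [ 9.99998372e-01,  4.28605928e-04,  1.75261253e-03,
        -2.87068988e-04],
       [-1.56500189e-03, -2.77328892e-01,  9.60773770e-01,
        -1.39993375e-01],
       [ 0.00000000e+00,  0.00000000e+00,  0.00000000e+00,
         1.00000000e+00]])}
```

View pics/top.png

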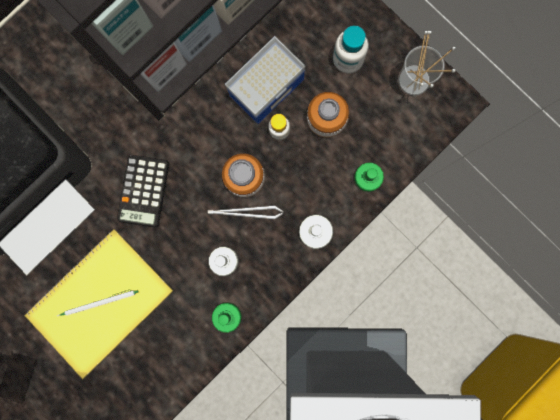

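View pics/side.png

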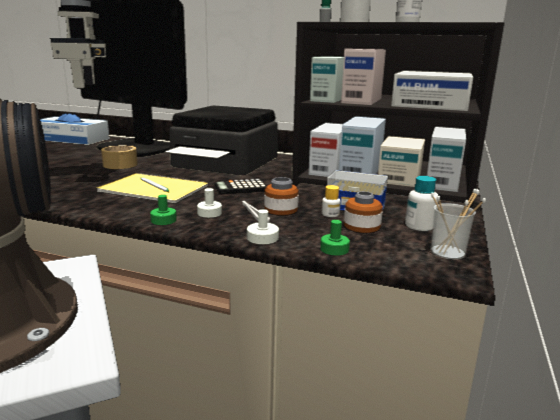

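The top view shows white lids at about (316,232), which is larger, and (223,261), which is smaller. The open jars are at about (242,174) and (329,112), and green decoys are at (369,177) and (226,318). Next I'll measure positions and widths.

```bash
cat >h.py <<'E'
import cv2,numpy as np
from plant import r
def ray(n,uv,z):
    p=r.camera_params(n);R=cv2.Rodrigues(p['rvec'])[0];C=-R.T@p['tvec']
    d=R.T@np.linalg.inv(p['mtx'])@[uv[0],uv[1],1.];return (C+d*(z-C[2])/d[2])
def proj(n,X):
    p=r.camera_params(n);return cv2.projectPoints(np.array(X,float).reshape(-1,3),p['rvec'],p['tvec'],p['mtx'],None)[0].reshape(-1,2)
E
python3 - <<'E'
from h import *
a=cv2.imread('pics/top.png')
hsv=cv2.cvtColor(a,cv2.COLOR_BGR2HSV)
white=cv2.inRange(hsv,(0,0,150),(180,60,255))
amber=cv2.inRange(hsv,(3,120,60),(16,255,255))
def blob(m,c):
    n,l,st,ce=cv2.connectedComponentsWithStats(m)
    ys,xs=np.mgrid[:420,:560]
    d=np.where(m>0,(xs-c[0])**2+(ys-c[1])**2,1e9);i=l.flat[d.argmin()]
    k=max(cv2.findContours((l==i).astype('uint8'),0,cv2.CHAIN_APPROX_NONE)[0],key=len)
    return k.reshape(-1,2)
def meas(k,z):
    P=np.array([ray('top',q,z)[:2] for q in k]); c,rad=cv2.minEnclosingCircle((P*1000).astype('f4'))
    A=np.c_[P,np.ones(len(P))];s=np.linalg.lstsq(A,(P**2).sum(1),rcond=None)[0];f=s[:2]/2
    return np.round(c,1),round(2*rad,1),'fit',np.round(f*1000,1),np.round(2000*np.sqrt(s[2]+f@f),1)
for c in((316,232),(223,261)):print('lid',meas(blob(white,c),.017))
for c in((242,174),(329,112)):print('jar',meas(blob(amber,c),.045))
# neck: grey
grey=cv2.inRange(hsv,(0,0,60),(180,70,255))
for c in((242,173),(329,109)):
    m=np.zeros_like(grey);cv2.circle(m,c,16,255,-1);print('neck',meas(blob(grey&m,c),.065))
o=np.hstack([cv2.resize(a[y-30:y+30,x-30:x+30],(390,390),interpolation=2) for x,y in((242,174),(329,112))])
cv2.imwrite('pics/necks.png',o)
E
```

```text
lid (array([428.1, 118.6]), 56.7, 'fit', array([428.4, 118.5]), np.float64(55.0))
lid (array([376.7, 276.1]), 48.6, 'fit', array([376.8, 276.3]), np.float64(47.1))
jar (array([522.8, 242.6]), 70.7, 'fit', array([522.4, 242.6]), np.float64(68.4))
jar (array([628.1,  99.8]), 71.0, 'fit', array([628.1,  99.7]), np.float64(68.5))
neck (array([521.2, 242. ]), 42.9, 'fit', array([521.3, 241.7]), np.float64(41.0))
neck (array([626.8, 100. ]), 35.1, 'fit', array([626.8,  99.9]), np.float64(33.3))
```

View pics/necks.png

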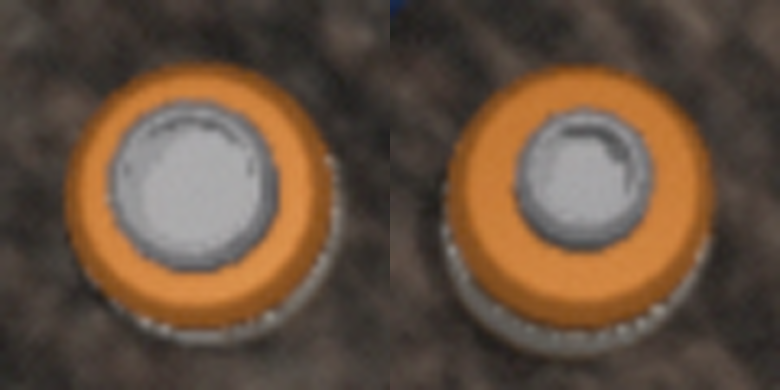

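The left jar at (522,242) mm has the wide neck and the right one at (627.5,100) the narrow neck. The lids are at (428,118.5) for the wide one and (377,276) for the narrow one. I'll go above the wide lid first with yaw 0.

```bash
python3 -m pendant '[[38,44.5,5,0,0,-0.03],[76,89,10,0,0,-0.06],[114,133,15,0,0,-0.09],[152,178,20,0,0,-0.12],[190,222,25,0,0,-0.15],[228,267,30,0,0,-0.18],[266,311,35,0,0,-0.21],[304,356,40,0,0,-0.24],[342,400,45,0,0,-0.275],[362,424,48,0,0,-0.275],[375,439,50,0,0,-0.275],[380,444.6,50,0,0,-0.275],[380,444.6,50,0,0,-0.275],[380,444.6,50,0,0,-0.275],[380,444.6,50,0,0,-0.275]]' 45 20
cat >>h.py <<'E'
from scipy.spatial.transform import Rotation as Ro
def wcam():
    s=r.get_state();T=np.eye(4);T[:3,:3]=Ro.from_euler('xyz',s['eef_rot'],degrees=True).as_matrix();T[:3,3]=s['tcp_pos']
    p=r.camera_params('wrist');return T@p['mount'],p['mtx'],r.capture('wrist')
def wray(M,K,uv,z):
    d=M[:3,:3]@np.linalg.inv(K)@[uv[0],uv[1],1.];return M[:3,3]+d*(z-M[2,3])/d[2]
def wproj(M,K,X):
    q=K@(M[:3,:3].T@(np.array(X)-M[:3,3]));return q[:2]/q[2]
E
python3 - <<'E'
from h import *
M,K,a=wcam();a=a[:,:,::-1].copy();print(r.get_state()['tcp_pos'],r.get_state()['eef_rot'])
np.savez('w1.npz',M=M,K=K);cv2.imwrite('pics/w1.png',a)
m=cv2.inRange(cv2.cvtColor(a,cv2.COLOR_BGR2HSV),(0,0,140),(180,60,255))
p=wproj(M,K,[.428,.1185,.02]);print(p,wproj(M,K,[.428,.1185,.052]))
E
```

```text
time_s: 1.98
tcp_pos: [0.4281, 0.1192, 0.1957]
eef_rot: [-180.0, -0.0, 0.1]
contact_force: [-0.6, 0.1, 1.0]
gripper_width: 0.0451
gripper_force: 0.0
[0.4281262  0.11918632 0.19561872] [-1.79991680e+02 -5.75704205e-03  6.83140609e-02]
[274.85509208 197.01647329] [274.94327383 205.58436607]
```

View pics/w1.png

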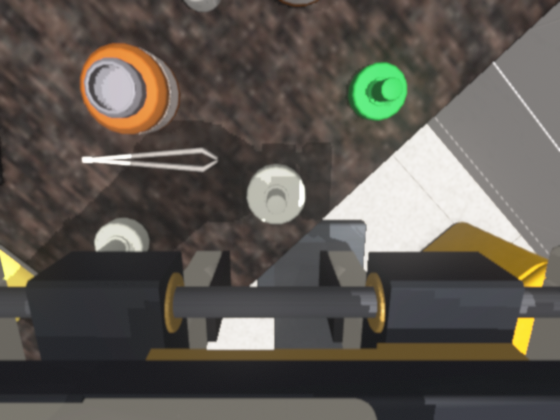

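The wrist view shows the wide lid's flange centred at about (276,193) and the knob at (276,203), within 3 mm of the prediction. Going down to grip it.

```bash
python3 -m pendant '[[1,0.5,35,0,0,0],[1,0.5,70,0,0,0],[1,0.5,105,0,0,0],[1,0.5,130,0,0,0],[1,0.5,145,0,0,0],[1,0.5,151,0,0,0],[1,0.5,151,0,0,0],[1,0.5,151,0,0,0]]' 45 20 && python3 -m pendant '[[0,0,0,0,0,0],[0,0,0,0,0,0],[0,0,0,0,0,0],[0,0,0,0,0,0],[0,0,0,0,0,0],[0,0,0,0,0,0]]' 0 20
```

```text
time_s: 3.02
tcp_pos: [0.4297, 0.1185, 0.0452]
eef_rot: [-180.0, -0.1, 0.0]
contact_force: [0.6, 0.0, 0.2]
gripper_width: 0.045
gripper_force: 0.0
time_s: 3.78
tcp_pos: [0.4293, 0.1181, 0.0447]
eef_rot: [180.0, -0.0, 0.0]
contact_force: [-1.5, -0.6, 4.9]
gripper_width: 0.0173
gripper_force: 20.0
```

```bash
python3 -m pendant '[[0,0,-15,0,0,0],[0,0,-45,0,0,0],[0,0,-75,0,0,0],[0,0,-100,0,0,0],[10,-13,-110,0,0,0],[25,-33,-110,0,0,0],[45,-60,-110,0,0,0],[65,-87,-110,0,0,0],[82,-110,-110,0,0,0],[92.5,-124,-110,0,0,0],[92.5,-124,-110,0,0,0],[92.5,-124,-110,0,0,0],[92.5,-124,-110,0,0,0]]'
python3 - <<'E'
from h import *
s=r.get_state();print(s['tcp_pos'])
M,K,a=wcam();cv2.imwrite('pics/w2.png',cv2.resize(a[130:420,100:450,::-1],(700,580)))
print(wproj(M,K,[.522,.242,.068]),wproj(M,K,[.522,.242,.052]))
t=s['tcp_pos'];
for dz in(-.045,-.025,.007):print(dz,wproj(M,K,[t[0],t[1],t[2]+dz]))
E
```

```text
time_s: 5.4
tcp_pos: [0.5213, 0.2415, 0.1548]
eef_rot: [-180.0, 0.0, -0.0]
contact_force: [-0.1, 1.1, -0.3]
gripper_width: 0.0174
gripper_force: 20.0
[0.52130977 0.2414882  0.15475876]
[273.38161691 225.1662098 ] [273.41836117 218.50821058]
-0.045 [274.12960214 248.49643321]
-0.025 [274.14469746 262.77340962]
0.007 [274.1769651  293.29175093]
```

View pics/w2.png

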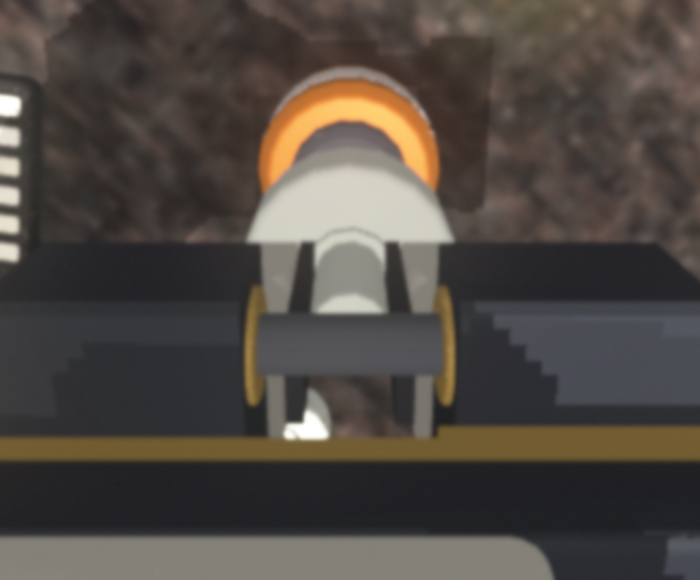

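The lid hangs straight and is laterally aligned with the jar: both centres are at column 275. Next I'll check the fore-aft offset against the far edges: jar shoulder at row ~170, lid at ~204.

```bash
python3 - <<'E'
from h import *
M,K,a=wcam();t=r.get_state()['tcp_pos']
for z in(.048,.052):print('jar far',z,wproj(M,K,[.522+.035,.242,z]))
print('neck far',wproj(M,K,[.522+.0185,.242,.068]),wproj(M,K,[.522+.022,.242,.063]))
for d in(-.002,0,.002):print('lid far',d,wproj(M,K,[t[0]+d+.0285,t[1],t[2]-.025]),wproj(M,K,[t[0]+d+.0285,t[1],t[2]-.045]))
E
```

```text
jar far 0.048 [273.58569372 171.46166304]
jar far 0.052 [273.57843255 172.34595569]
neck far [273.54672647 199.82857406] [273.55690343 193.27815024]
lid far -0.002 [273.96486211 214.78246965] [273.97315169 204.77919193]
lid far 0 [273.96625247 211.00261086] [273.97442606 201.35115348]
lid far 0.002 [273.96765187 207.19819066] [273.97570788 197.90309129]
```

```bash
python3 -m pendant '[[1,0,12,0,0,0],[2,0,26,0,0,0],[2,0,34,0,0,0],[2,0,40,0,0,0],[2,0,46,0,0,0],[2,0,52,0,0,0],[2,0,56,0,0,0],[2,0,57,0,0,0],[2,0,57,0,0,0]]'
```

```text
time_s: 6.62
tcp_pos: [0.5238, 0.2422, 0.0977]
eef_rot: [-180.0, -0.0, 0.0]
contact_force: [0.0, -0.6, -0.5]
gripper_width: 0.0172
gripper_force: 20.0
```

```bash
python3 -m pendant '[[0,0,0,0,0,0],[0,0,0,0,0,0],[0,0,0,0,0,0],[0,0,0,0,0,0]]' 45 20 && python3 -m pendant '[[0,0,-20,0,0,0],[0,0,-50,0,0,0],[0,0,-80,0,0,0],[0,0,-100,0,0,0],[-30,-7,-100,0,0,0],[-70,-16,-100,0,0,0],[-110,-26,-100,0,0,0],[-135,-31,-100,0,0,0],[-146,-34,-100,0,0,0],[-146,-34,-100,0,0,0],[-146,-34,-100,0,0,0]]'
python3 - <<'E'
from h import *
s=r.get_state();t=s['tcp_pos'];print(t)
M,K,a=wcam();cv2.imwrite('pics/w3.png',a[:,:,::-1])
print(wproj(M,K,[.377,.276,.02]),wproj(M,K,[.377,.276,.052]),wproj(M,K,[.522,.242,.12-.016]),wproj(M,K,[.522,.242,.072]))
E
```

```text
time_s: 7.12
tcp_pos: [0.5238, 0.2421, 0.0976]
eef_rot: [-180.0, -0.0, 0.0]
contact_force: [-0.0, 0.1, -0.0]
gripper_width: 0.0442
gripper_force: 0.0
time_s: 8.5
tcp_pos: [0.3783, 0.2762, 0.1976]
eef_rot: [180.0, -0.0, 0.0]
contact_force: [0.3, -0.4, 0.7]
gripper_width: 0.0452
gripper_force: 0.0
[0.37833468 0.27621467 0.19758097]
[274.27143123 197.7942339 ] [274.3056418  206.37737453] [330.48887555  -1.71063797] [323.12993     13.51143632]
```

View pics/w3.png

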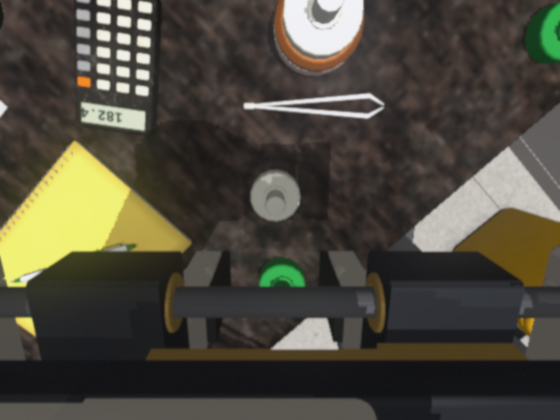

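The wide lid sits on its jar at around (320,20). The narrow lid is at (275,195), right under the gripper line. Picking it up.

```bash
python3 -m pendant '[[0,1,35,0,0,0],[0,1,70,0,0,0],[0,1,105,0,0,0],[0,1,130,0,0,0],[0,1,146,0,0,0],[0,1,153,0,0,0],[0,1,153,0,0,0],[0,1,153,0,0,0]]' 45 20 && python3 -m pendant '[[0,0,0,0,0,0],[0,0,0,0,0,0],[0,0,0,0,0,0],[0,0,0,0,0,0],[0,0,0,0,0,0],[0,0,0,0,0,0]]' 0 20
```

```text
time_s: 9.55
tcp_pos: [0.3782, 0.2755, 0.0452]
eef_rot: [-180.0, -0.0, 0.0]
contact_force: [-0.8, 0.3, 0.3]
gripper_width: 0.045
gripper_force: 0.0
time_s: 10.3
tcp_pos: [0.3778, 0.2752, 0.0447]
eef_rot: [-180.0, -0.0, 0.0]
contact_force: [-2.1, -0.6, 4.4]
gripper_width: 0.0173
gripper_force: 20.0
```

```bash
python3 -m pendant '[[0,0,-15,0,0,0],[0,0,-45,0,0,0],[0,0,-85,0,0,0],[0,0,-125,0,0,0],[0,0,-150,0,0,0],[15,10,-155,0,0,0],[40,28,-155,0,0,0],[75,52,-155,0,0,0],[110,77,-155,0,0,0],[145,101,-155,0,0,0],[180,126,-155,0,0,0],[215,150,-155,0,0,0],[238,166,-140,0,0,0],[250.5,175,-120,0,0,0],[250.5,175,-110,0,0,0],[250.5,175,-110,0,0,0],[250.5,175,-110,0,0,0]]'
python3 - <<'E'
from h import *
s=r.get_state();t=s['tcp_pos'];print(t)
M,K,a=wcam();cv2.imwrite('pics/w4.png',cv2.resize(a[130:420,100:450,::-1],(700,580)))
f=lambda X:np.round((wproj(M,K,X)-[100,130])*2)
for z in(.048,.052):print('jar far',z,f([.6275+.035,.1,z]),f([.6275,.135,z]),f([.6275,.065,z]))
for d in(-.002,0,.002):print('lid far',d,f([t[0]+d+.0245,t[1],t[2]-.045]))
E
```

```text
time_s: 12.42
tcp_pos: [0.6281, 0.1009, 0.1553]
eef_rot: [-180.0, -0.0, 0.1]
contact_force: [0.2, -0.2, 0.3]
gripper_width: 0.0173
gripper_force: 20.0
[0.62807342 0.10092416 0.15525178]
jar far 0.048 [351.  86.] [259. 177.] [442. 177.]
jar far 0.052 [351.  88.] [258. 180.] [443. 180.]
lid far -0.002 [348. 164.]
lid far 0 [348. 157.]
lid far 0.002 [348. 150.]
```

View pics/w4.png

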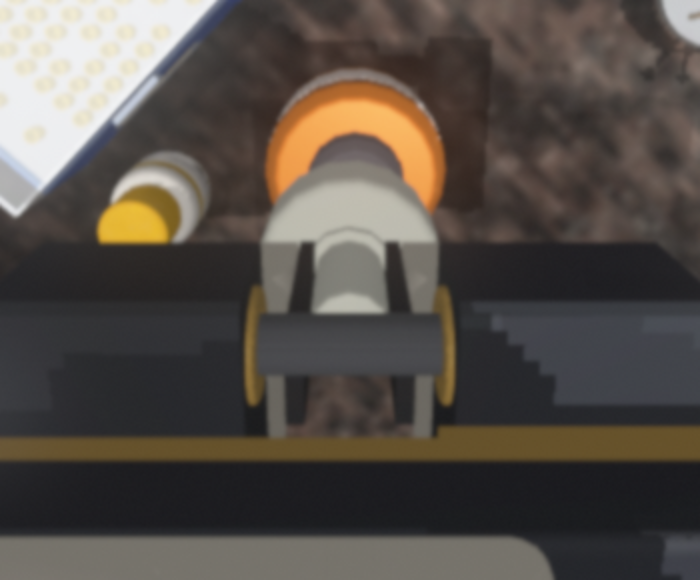

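The jar is about 2 mm right of and 2 mm beyond the lid (jar column ~355 against lid ~350, far edge at row 82 against 88). I'll correct for that and lower.

```bash
python3 -m pendant '[[1,1,12,0,0,0],[2,2,26,0,0,0],[2,2,34,0,0,0],[2,2,40,0,0,0],[2,2,46,0,0,0],[2,2,52,0,0,0],[2,2,56,0,0,0],[2,2,57.5,0,0,0],[2,2,57.5,0,0,0]]'
```

```text
time_s: 13.6
tcp_pos: [0.6304, 0.0982, 0.0972]
eef_rot: [-180.0, -0.0, 0.0]
contact_force: [-0.4, 0.4, -0.4]
gripper_width: 0.0174
gripper_force: 20.0
```

```bash
python3 -m pendant '[[0,0,0,0,0,0],[0,0,0,0,0,0],[0,0,0,0,0,0],[0,0,0,0,0,0]]' 45 20 && python3 -m pendant '[[0,0,-20,0,0,0],[0,0,-50,0,0,0],[0,0,-80,0,0,0],[0,0,-110,0,0,0],[-30,0,-140,0,0,0],[-70,0,-150,0,0,0],[-110,0,-150,0,0,0],[-150,0,-150,0,0,0],[-170,0,-150,0,0,0],[-170,0,-150,0,0,0],[-170,0,-150,0,0,0]]'
python3 - <<'E'
from h import *
a=r.capture('side')[:,:,::-1];b=r.capture('top')[:,:,::-1]
o=np.hstack([cv2.resize(a[165:245,250:400],(450,240)),cv2.resize(b[80:200,200:380],(360,240))])
cv2.imwrite('pics/e.png',cv2.resize(o,(800,237)))
for n,j in(('w',(.5225,.242)),('n',(.629,.099))):
    print(n,[np.round(proj(c,[[*j,.052],[*j,.072],[*j,.104]]),1).tolist() for c in('side','top')])
cv2.imwrite('pics/b.png',b);hsv=cv2.cvtColor(b,cv2.COLOR_BGR2HSV);m=cv2.inRange(hsv,(0,0,130),(180,60,255))
for j,D in(((.5225,.242),57),((.629,.099),49)):
    k=np.zeros_like(m);p=proj('top',[[*j,.07]])[0];cv2.circle(k,tuple(int(v) for v in p),20,255,-1)
    c=np.vstack(cv2.findContours(cv2.morphologyEx(m&k,cv2.MORPH_OPEN,np.ones((3,3),'uint8')),0,1)[0])[:,0]
    print(cv2.minEnclosingCircle((1000*np.array([ray('top',q,.07)[:2] for q in c])).astype('f4')),D)
E
```

```text
time_s: 14.1
tcp_pos: [0.6303, 0.0982, 0.0971]
eef_rot: [-180.0, -0.0, 0.0]
contact_force: [0.2, -0.3, -0.3]
gripper_width: 0.0441
gripper_force: 0.0
time_s: 15.48
tcp_pos: [0.4611, 0.0985, 0.2473]
eef_rot: [-180.0, -0.0, 0.0]
contact_force: [0.5, 0.5, 0.3]
gripper_width: 0.0452
gripper_force: 0.0
w [[[281.1, 186.1], [281.4, 176.8], [281.8, 161.7]], [[242.0, 172.7], [240.8, 170.8], [238.7, 167.5]]]
n [[[363.7, 201.0], [364.6, 190.9], [366.1, 174.5]], [[328.6, 109.9], [329.3, 106.6], [330.5, 101.0]]]Traceback (most recent call last):
  File "<stdin>", line 10, in <module>
    return _nx.concatenate(arrs, 0, dtype=dtype, casting=casting)
           ~~~~~~~~~~~~~~~^^^^^^^^^^^^^^^^^^^^^^^^^^^^^^^^^^^^^^^
ValueError: need at least one array to concatenate
```

View pics/e.png

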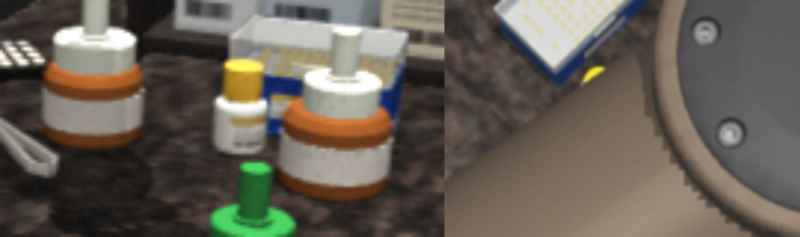

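The side view shows both lids level with their rims at the jar shoulders. Both jars are upright and the gripper is clear. Handing in.

```bash
python3 -c "
from plant import r
print(r.close_job())"
```

```text
the job is handed in; nothing more can be done
None
```

I put each white lid on the jar that fits it and handed the job in at about 15.5 s of robot time; the last side view showed both lids fully down and level, but the hand-in returned no verdict.

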